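# Spring the catch of the gouge drawer

## Robot

A 6-joint arm with a two-finger parallel gripper is mounted at the origin on the work surface. World frame = base frame: x ahead of the robot, y to its left, z up, the work surface at z = 0. Lengths are in mm, angles in degrees, forces in N, time in s.
With the tool pointing down it reaches from about 350 to 850 mm from the base axis. Payload 8.1 kg.
Tool frame: the origin (TCP) lies at the very end of the fingers, on their centre line; the grasp point (between the pads) lies 19 mm behind it (tcp_to_grasp is the distance from the TCP to the grasp point, in mm); z points along the fingers, x is the direction in which the jaws open and shut, and the axes are right-handed (so a half turn about z gives the same grasp; the last joint's range is limited). The gripper opens to 85 mm and grips with 20 to 120 N. Pads are 22 mm wide; open, the fingers measure 114 mm over their backs; the gripper's body (76 mm by 85 mm) begins 54 mm behind the grasp point. The pads swing forward as they close: fully open they stand 13 mm farther back than shut.
Start: joints at [-70.268, 7.471, 85.268, -0, 87.261, -4.893], TCP at [250.033, -545.425, 198.992] pointing down, gripper open.
Joint ranges: [-169.43, 169.43], [-51.17, 129.36], [1.28, 143.12], [-76.62, 256.62], [0, 156.53], [-152.29, 152.29]. Speed limits (degrees/s): [136.94, 136.94, 159.86, 180, 180, 180].

## Interface

Orientations are given as [roll, pitch, yaw] about the fixed x, y, z axes, in that order (R = Rz(yaw) Ry(pitch) Rx(roll)).
In Python, from bench import * gives the robot as it stands. The module is installed in compiled form; this text tells all that it offers.
- The arm moves only by the tool apply_moves, never from a script. Its argument "targets" is text: rows parted by semicolons, each of 7 numbers parted by spaces: the turn, a rotation vector about the tool's x, y, z in rad, then the shift along the tool's x, y, z in cm, then the finger opening in cm, from 0 to 8.54. A call has exactly 5 rows; each row is the pose to reach, as a shift and turn from the pose commanded when the call began, along the tool's axes at that moment; what a row does not reach only later rows make up. A row lasts 1/10 s, in which the tool goes at most 50 mm and 8.59 degrees, less where a joint would pass 70% of its speed; a pose out of reach is approached as far as the arm can. A call with a gripper value outside its range is refused whole. The fingers move at their own pace and stop on an object; "force" is the grip in N (left out, the last holds). Time passes only in rows, so rows that repeat a pose let the fingers close, or fill a call up. It gives the time, the measured TCP pose, the force and the opening at its end, in the units of the state.
- sense(): the state, without advancing time (a new reading comes with each control period).
- snapshot(name): name is "scene" or "top" or "wrist"; returns the picture (420x560x3 uint8, red, green, blue); there is no depth.
- camera_model(name): a dict with "fx", "fy", "cx", "cy" (pixels), "k1" (the pictures are not rectified: a ray, as slopes to the right and down, at radius r is drawn at 1 + k1 r^2 times it, then the intrinsics apply), "position" and "attitude" of the camera in the world; the wrist camera has in their place "T_tool_cam" (4x4, takes a point from camera to tool coordinates, whose origin is the TCP and whose axes are the tool frame's). Camera axes: x right, y up, looking along -z (the intrinsics and any distortion apply to the point x, -y, -z); pixel columns grow to the right and rows downward; lengths in mm; the calibration is good to about 2 mm. A picture is of the moment at which its call begins: read the wrist's pose just before it. camera_model takes no time and is no camera call.
- hand_in(): hands the job in, once; it reports no verdict.
Trained networks look in the newest picture that a camera, given by its name, has taken for a name from the list of things; names that differ only in an ending like _2 or _b are one class to them, and where a whole thing is asked for, a point or a joint stands for the part that bears it (a point fixed in the world has none). Each returns a list of dicts, best first, with "confidence" (0 to 1); they miss things now and then, are a little off and sometimes report something else, mostly with a low value. They report only what shows in the picture. A call takes as long as a camera call. They do not tell look-alikes from the thing itself.
- recognise(camera, query): "at" ([row, column] in pixels, amid what is visible of it).
- place_of(camera, query): "at" ([row, column] in pixels: a listed point, or the origin of a listed thing).
The state is a dict: "time": time; "joint_pos": joint angles; "qd": joint speeds; "joint_efforts": joint torques, N m; "tool_pos": TCP position; "tcp_rot": TCP orientation; "ft_force": force on the tool from outside, world axes, zero at the start; "wrist_torque": the same for the moment, N m; "finger_gap": finger opening in mm.
Only numpy, scipy, OpenCV 4.12 (cv2) and the standard library are available. Lean on these libraries where they do the work, as an engineer would, in place of code of your own. Each camera call takes 0.05 s, during which the arm holds its last target. There are 200 camera calls.

## Task

The drawer of the wooden chest is held shut by a hidden spring catch. Take the slender steel rod from the tool rack, push it down through the narrow slot in the chest's top to press the latch tab until the drawer springs ajar, hang the rod back upright in the gap of the rack, and have the drawer pulled fully out at the end. Leave the other tools and things on the bench where they are.

Things in the scene. Friction and masses are not known exactly. Their poses are not given: they have to be found in the camera images.
- chest: fixed wooden chest, 212 mm deep (x), 220 wide (y), 115 high. Origin on the bench under the middle of its carcass; x points to its back, so its drawer front is at local x = -112 mm; z up
- slot (a point): centre of the narrow slot's mouth, in the upper face of the chest's 12 mm top board (local x -45, y 0, z 115 mm in the chest). The slot is 13 mm wide along the chest's x and 40 mm long along its y, right through the board; axes as the chest
- tab (a point): middle of the upper face of the hidden flat steel latch tab (32 mm in x by 60 in y) under the slot, 30 mm below the slot's mouth when at rest; axes as the chest. It moves straight down with joint latch
- latch (a joint): how far the tab is pressed down, m: 0 at rest, 0.014 at its stop. Its spring needs 4 N to start and 8 N at the stop; it lets the drawer go at about 0.008 and springs back when let go
- drawer (a joint): how far the drawer is out, m: 0 shut and locked, 0.10 fully out against its stop, moving along the chest's -x. When the tab is pressed a spring kicks it out to about 0.03, where it stays ajar and cannot re-lock by itself; from there about 1 N of friction resists pulling
- drawer_handle (a point): middle of the drawer's horizontal steel bar handle, which is about 110 mm long along the chest's y, 11 mm thick and round, carried by two posts 85 mm apart, 35 mm in front of the drawer front, 82 mm above the bench (33 mm below the chest's top; the drawer front's upper edge is at 102 mm); moves with the drawer; axes as the chest
- rack_gap (a point): fixed wooden tool rack: two rails side by side, 260 mm long along its y and 60 mm wide together in x, with a straight open gap 14 mm wide between them, in which tools hang by their shoulders; upper face of the rails 110 mm above the bench; a 16 mm block closes the gap at either end. This point is the middle of the gap at the rails' upper face; y along the gap, z up. Three tools hang 80 mm apart at y = -80, 0 and +80 mm, the rod at any one of them
- rod_grip (a point): the rod: slender plain cylindrical wooden handle, 26 mm thick and 60 mm high (narrowing over the top 8 mm), above a round steel shank 8 mm thick and 90 mm long with its last 6 mm tapered to 4 mm. Starts hanging upright in the rack with the underside of the handle (the shoulder) on the rails. This point is on the axis in the middle of the handle, 30 mm above the shoulder; z along the rod to the handle's top. Mass about 80 g
- rod_tip (a point): the tip of the rod's shank, 120 mm below rod_grip on the rod's axis
- rod: the same rod; origin on its axis at the shoulder, z to the handle's top
- gouge0_mid (a point): a gouge hanging in the rack like the rod, but with a fat flared wooden handle (28 mm wide at the shoulder, 42 mm at its widest near the top, 68 mm high) and a flat blade reaching 84 mm below the shoulder. This point is 34 mm above its shoulder, on its axis. Leave it hanging
- gouge1_mid (a point): a second gouge hanging in the rack like the rod, but with a fat flared wooden handle (28 mm wide at the shoulder, 42 mm at its widest near the top, 68 mm high) and a flat blade reaching 84 mm below the shoulder. This point is 34 mm above its shoulder, on its axis. Leave it hanging
- flower_mid (a point): carved wooden flower, 72 mm across and 26 mm high, lying on the chest's top behind the slot; point at its centre. Leave
- tin_mid (a point): open aluminium tin, 68 mm across, 90 mm high; point half-way up. Leave
- mallet_mid (a point): carver's round wooden mallet standing on its head, 76 mm across, 215 mm high; point half-way up. Leave
- blank_mid (a point): wood blank 170 x 70 x 55 mm; point at its centre. Leave
- stone_mid (a point): grey sharpening stone 160 x 60 x 25 mm; point at its centre. Leave
- jar_mid (a point): amber glass jar 70 mm across, 100 mm high; point half-way up. Leave
Things that resemble listed ones, but are neither listed nor needed, are in the scene too. Leave any orange or red look-alike of the rod alone.

How it is judged:
By the outcome, as a careful person would: the job done as asked, in the order asked, and still so for the second after the job is handed in, with the robot touching nothing.
It also fails if it takes over 72 s, if anything falls off the work surface, if the arm or the gripper's body presses on something with over 40 N, if the wrist force passes 120 N, or if a joint passes its speed limit or range.

## Working session

There is one attempt and no reset: what is moved stays moved. The work goes in short steps, Python scripts to look and compute and a tool call to move; the robot and the scene stay as the last step left them, time stands still between calls to the robot, and variables do not carry over. Pictures are saved under pics/ and viewed, about 8 in all and at most 12, crops included, and the job is handed in when it is done.

Besides the shell and the picture viewer there is one more tool, called after "Request:" as a command line: name --argument value ..., lists and objects as JSON in quotes. apply_moves: Moves the arm, as the interface text tells. Its arguments: {"type":"object","properties":{"targets":{"type":"string"},"force":{"type":"number"}},"required":["targets"]}

```bash
mkdir -p pics
cat > h.py <<'E'
from bench import *
import numpy as np, cv2
from scipy.spatial.transform import Rotation as R
def tool():
    s=sense(); return np.array(s['tool_pos']), R.from_euler('xyz',s['tcp_rot'],degrees=True).as_matrix()
def cam(name,pose=None):
    m=camera_model(name)
    if name=='wrist':
        p,r=pose or tool(); T=np.array(m['T_tool_cam']); return m,p+r@T[:3,3],r@T[:3,:3]
    a=np.array(m['attitude'],float)
    Rm=a if a.shape==(3,3) else R.from_euler('xyz',a,degrees=True).as_matrix()
    return m,np.array(m['position'],float),Rm
def ray(c,rc):
    m,p,Rm=c; u=np.array([(rc[1]-m['cx'])/m['fx'],(rc[0]-m['cy'])/m['fy']]); s=u.copy()
    for _ in range(20): s=u/(1+m['k1']*(s@s))
    d=Rm@np.array([s[0],-s[1],-1]); return p,d/np.linalg.norm(d)
def atz(c,rc,z):
    p,d=ray(c,rc); return p+d*(z-p[2])/d[2]
def proj(c,X):
    m,p,Rm=c; q=Rm.T@(np.array(X)-p); s=np.array([q[0],-q[1]])/-q[2]; s=s*(1+m['k1']*(s@s))
    return np.array([m['cy']+m['fy']*s[1],m['cx']+m['fx']*s[0]])
def tri(rays):
    A=sum(np.eye(3)-np.outer(d,d) for p,d in rays); b=sum((np.eye(3)-np.outer(d,d))@p for p,d in rays)
    return np.linalg.solve(A,b)
def save(n,im): cv2.imwrite('pics/'+n,cv2.cvtColor(im,cv2.COLOR_RGB2BGR))
E
python3 - <<'E'
from h import *
np.set_printoptions(precision=1,suppress=True)
s=sense(); print({k:np.round(v,2) for k,v in s.items()})
for n in('scene','top'):
    m=camera_model(n);print(n,m)
print(camera_model('wrist'))
ims=[snapshot(n) for n in('scene','top')]
cs={n:cam(n) for n in('scene','top')}
for q in ['slot','drawer_handle','chest','rack_gap','rod_grip','rod_tip','gouge0_mid','flower_mid','tin_mid','mallet_mid']:
    for n in cs:
        print(q,n,[(np.round(d['at']),round(d['confidence'],2)) for d in place_of(n,q)[:4]])
save('a.png',ims[0]);save('b.png',ims[1])
E
```

```text
{'time': np.float64(0.0), 'joint_pos': array([-70.3,   7.5,  85.3,   0. ,  87.3,  -4.9]), 'qd': array([-0. , -0.1,  0. ,  0.1,  0.1,  0. ]), 'joint_efforts': array([ -0. , -56.9, -50. ,  -0. ,   0. ,  -0. ]), 'tool_pos': array([ 249.8, -544.8,  197.9]), 'tcp_rot': array([-180. ,    0.1,  -65.4]), 'ft_force': array([-0.3, -0.1,  0.1]), 'wrist_torque': array([-0.,  0.,  0.]), 'finger_gap': np.float64(85.48)}
scene {'fx': 417.79236531117925, 'fy': 417.79236531117925, 'cx': 282.1997520140071, 'cy': 204.86698697101417, 'k1': -0.016824224755546326, 'position': array([1081.3, -742.4,  976.1]), 'attitude': array([48.4, -1. , 34.8])}
top {'fx': 520.3400091557621, 'fy': 520.3400091557621, 'cx': 277.28621129827377, 'cy': 211.0709977941751, 'k1': 0.02684848002448557, 'position': array([ 346. ,   35.5, 1787.9]), 'attitude': array([  5.6,   0.7, -91.3])}
{'fx': 336.6850774713044, 'fy': 336.6850774713044, 'cx': 278.8103255141247, 'cy': 208.93702932871025, 'k1': 0.004391049450388413, 'T_tool_cam': array([[   1. ,   -0. ,    0. ,    0.6],
       [  -0. ,   -0.9,   -0.3,  -84.2],
       [   0. ,    0.
[... 708 characters left out ...]
 scene [(array([298., 146.]), 0.83), (array([329., 224.]), 0.77), (array([283., 165.]), 0.68)]
rod_tip top [(array([247., 405.]), 0.56), (array([216., 388.]), 0.54), (array([248., 384.]), 0.52), (array([178., 388.]), 0.39)]
gouge0_mid scene [(array([254., 135.]), 0.74), (array([284., 188.]), 0.66), (array([254., 200.]), 0.62), (array([234., 338.]), 0.6)]
gouge0_mid top [(array([213., 374.]), 0.49)]
flower_mid scene [(array([214., 358.]), 0.64)]
flower_mid top [(array([134., 244.]), 0.76)]
tin_mid scene [(array([300., 308.]), 0.75)]
tin_mid top [(array([134., 336.]), 0.69)]
mallet_mid scene [(array([154., 378.]), 0.63), (array([336., 281.]), 0.28)]
mallet_mid top [(array([168., 139.]), 0.74)]
```

Run:
```python
import cv2
a=cv2.imread('pics/a.png');b=cv2.imread('pics/b.png')
cv2.imwrite('pics/a2.png',cv2.resize(a[130:400,60:420],None,fx=2.2,fy=2.2,interpolation=3))
cv2.imwrite('pics/b2.png',cv2.resize(b[90:330,90:450],None,fx=2.2,fy=2.2,interpolation=3))
```

```text
(no output)
```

View pics/a2.png

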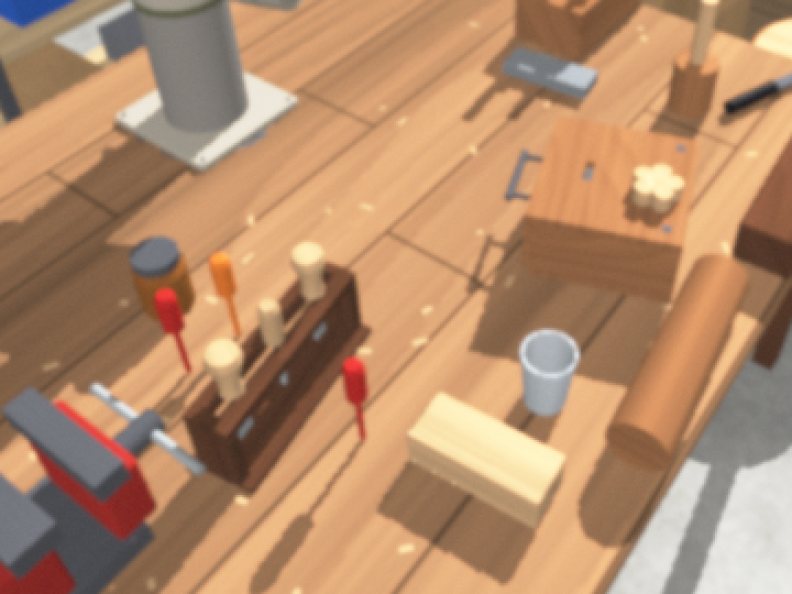

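View pics/b2.png

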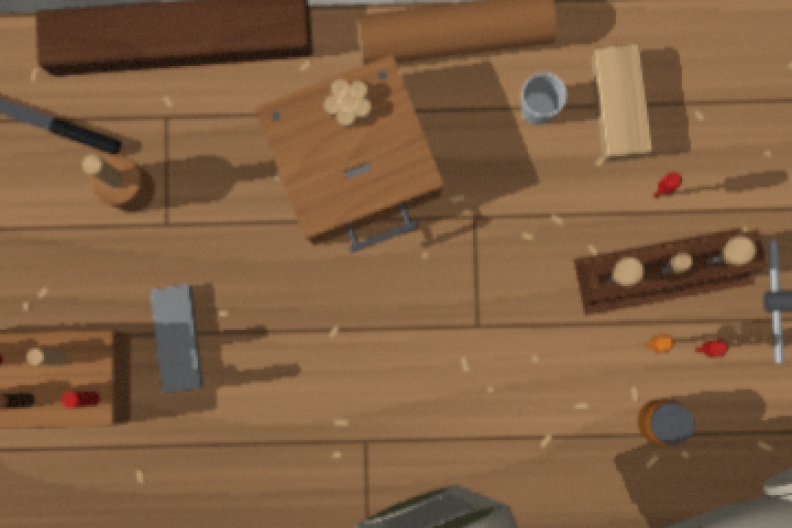

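The rod is the thin handle in the middle of the rack, at scene pixel about (270, 183) and top pixel about (209, 399). A fat gouge hangs on each side, and the red and orange look-alikes stand clear around the rack. The chest is shut, with the slot at top (167, 252) and the handle on its robot side.

Run:
```python
from h import *
np.set_printoptions(precision=1,suppress=True)
S=cam('scene');T=cam('top')
def both(n,s,t): print(n,tri([ray(S,s),ray(T,t)]))
both('slot',(206,330),(166,251)); both('handle',(206,296),(200,261)); both('gap',(282,182),(207,397)); both('chest',(235,338),(164,252))
f=lambda r,c:(90+c/2.2,90+r/2.2)
g=lambda r,c:(130+c/2.2,60+r/2.2)
print('slot',atz(T,f(358,170),115),atz(S,g(588,171),115))
print('rod top',atz(T,f(681,261),168), atz(S,g(269,303),168))
for n,p in dict(g1=(628,270),g2=(740,249)).items(): print(n,atz(T,f(*p),176))
for n,p in dict(e1=(577,258),e2=(586,313),e3=(766,283),e4=(757,231)).items(): print('rack',n,atz(T,f(*p),110))
for n,p in dict(c1=(257,107),c2=(392,57),c3=(441,187),c4=(311,243)).items(): print('chest',n,atz(T,f(*p),115))
for n,p in dict(h1=(350,247),h2=(416,226)).items(): print('hd',n,atz(T,f(*p),82))
for n,p in dict(red1=(670,183),or1=(660,343),red2=(713,348)).items(): print(n,atz(T,f(*p),140))
for n,p in dict(red1=(353,368),or1=(222,262),red2=(167,297)).items(): print(n,atz(S,g(*p),140))
```

```text
slot [661.8 137.8 118.6]
handle [554.8 109.7  82.7]
gap [ 510.1 -333.7  123.1]
chest [694.6 143.9   4.3]
slot [655.  130.3 115. ] [660.  132.3 115. ]
rod top [ 503.2 -328.1  168. ] [ 506. -326.  168.]
g1 [ 491.5 -251.5  176. ]
g2 [ 517.5 -409.6  176. ]
rack e1 [ 516.9 -189.3  110. ]
rack e2 [ 435.7 -199.4  110. ]
rack e3 [ 473.6 -463.   110. ]
rack e4 [ 550.5 -453.9  110. ]
chest c1 [753.7 279.1 115. ]
chest c2 [824.7  76.4 115. ]
chest c3 [626.6   8.  115. ]
chest c4 [547.8 201.5 115. ]
hd h1 [544.4 146.3  82. ]
hd h2 [573.8  46.5  82. ]
red1 [ 619.9 -323.6  140. ]
or1 [ 388.8 -299.2  140. ]
red2 [ 380.  -374.1  140. ]
red1 [ 626. -324.  140.]
or1 [ 393.8 -298.7  140. ]
red2 [ 382.8 -374.7  140. ]
```

```bash
cat >> h.py <<'E'
def go(X,yaw):
    p,r=tool(); d=r.T@(np.array(X)-p)/10
    t=R.from_matrix(r.T@(R.from_euler('xyz',[180,0,yaw],degrees=True).as_matrix())).as_rotvec()
    print('rot',np.round(t,3),'shift cm',np.round(d,2), 'norm mm',round(10*np.linalg.norm(d),1),'deg',round(np.degrees(np.linalg.norm(t)),1))
E
python3 -c "
from h import *
go([505,-327,290],9.3)
S=cam('scene');T=cam('top')
for z in (200,300,400):print(proj(S,[250,-545,z]),proj(T,[250,-545,z]))
"
```

```text
rot [-0.     0.    -1.303] shift cm [ -9.23 -32.28  -9.1 ] norm mm 347.9 deg 74.7
[268.17507632  36.66643848] [289.96930327 478.72370991]
[238.95087342  19.81685236] [291.90806006 492.06546822]
[205.21357966   0.44433419] [294.13557298 507.37997471]
```

Request:
apply_moves --targets "0 0 -0.13 0 0 -5 8.5; 0 0 -0.28 0 -2 -9 8.5; 0 0 -0.42 -1.5 -6 -9 8.5; 0 0 -0.57 -3 -11 -9 8.5; 0 0 -0.7 -5 -16 -9 8.5"

```text
time: 1.6
tool_pos: [371.5, -436.9, 289.4]
tcp_rot: [180.0, -0.1, -25.0]
ft_force: [0.1, -0.5, -0.4]
finger_gap: 85.1
```

```bash
python3 -c "
from h import *
print(tool()[0]);go([505,-327,290],9.3)"
```

```text
[ 371.4849207  -436.94794084  289.42916808]
rot [ 0.001 -0.001 -0.599] shift cm [  7.46 -15.61  -0.06] norm mm 173.0 deg 34.3
```

Request:
apply_moves --targets "0 0 -0.14 1.8 -3.9 0 8.5; 0 0 -0.28 3.7 -7.8 0 8.5; 0 0 -0.42 5.6 -11.7 0 8.5; 0 0 -0.56 7.4 -15.6 0 8.5; 0 0 -0.6 7.5 -15.6 0 8.5"

```text
time: 2.1
tool_pos: [508.4, -324.5, 288.8]
tcp_rot: [-179.9, -0.1, 9.7]
ft_force: [-0.4, -0.8, 0.4]
finger_gap: 84.9
```

Run:
```python
from h import *
np.set_printoptions(precision=1,suppress=True)
P=tool(); im=snapshot('wrist'); save('w1.png',im); c=cam('wrist',P); print(P[0],sense()['tcp_rot'])
print('proj',proj(c,[505,-327,170]))
for q,z in [('rod_grip',140),('gouge0_mid',144),('rack_gap',110),('rod_tip',20)]:
    for d in place_of('wrist',q)[:4]: print(q,np.round(d['at']),round(d['confidence'],2),atz(c,d['at'],z))
```

```text
[ 508.4 -324.5  288.8] [-180.    -0.     9.6]
proj [192.6 274.4]
rod_grip [ 90. 150.] 0.68 [ 378.8 -259.4  140. ]
rod_grip [189. 275.] 0.67 [ 505.8 -332.   140. ]
rod_grip [206. 165.] 0.6 [ 399.2 -367.9  140. ]
rod_grip [ 71. 349.] 0.57 [ 553.2 -212.4  140. ]
gouge0_mid [103. 272.] 0.74 [ 489.9 -251.5  144. ]
rack_gap [179. 275.] 0.92 [ 505.5 -328.8  110. ]
rack_gap [178. 273.] 0.49 [ 502.8 -328.3  110. ]
rod_tip [162. 275.] 0.84 [ 504.2 -328.5   20. ]
rod_tip [174. 190.] 0.81 [ 394.4 -363.4   20. ]
rod_tip [165. 340.] 0.62 [ 591.4 -316.9   20. ]
rod_tip [127. 194.] 0.59 [ 393.6 -301.3   20. ]
```

View pics/w1.png

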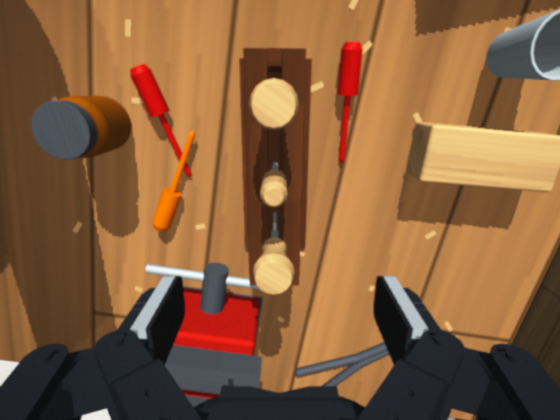

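The rod handle is centred at about (190, 274), between gouges at (103, 274) and (272, 274). The jaws are already aligned across the gap.

Run:
```python
from h import *
c=cam('wrist')
print(atz(c,(192,274.5),170)); go([505.3,-328.5,123],9.5)
```

```text
[ 500.8347158  -331.30488467  170.        ]
rot [ 0.     0.    -0.009] shift cm [ 0.11 -0.05 16.6 ] norm mm 166.0 deg 0.5
```

Request:
apply_moves --targets "0 0 0 0.1 0 4 8.5; 0 0 0 0.1 0 8 8.5; 0 0 0 0.1 0 12 8.5; 0 0 0 0.1 0 15 8.5; 0 0 0 0.1 0 16.6 8.5"

```text
time: 2.85
tool_pos: [503.4, -328.2, 119.5]
tcp_rot: [-179.8, 0.2, 8.9]
ft_force: [-0.2, -0.7, -0.4]
finger_gap: 84.7
```

Request:
apply_moves --targets "0 0 0 0 0 0 6; 0 0 0 0 0 0 4; 0 0 0 0 0 0 3; 0 0 0 0 0 0 2; 0 0 0 0 0 0 1.5" --force 50

```text
time: 3.35
tool_pos: [506.9, -329.5, 125.5]
tcp_rot: [179.8, -0.1, 9.1]
ft_force: [-0.8, -0.5, 5.3]
finger_gap: 22.5
```

Request:
apply_moves --targets "0 0 0 0 0 0 1.5; 0 0 0 0 0 0 1.5; 0 0 0 0 0 0 1.5; 0 0 0 0 0 0 1.5; 0 0 0 0 0 0 1.5" --force 50

```text
time: 3.85
tool_pos: [506.9, -329.5, 125.5]
tcp_rot: [179.8, -0.1, 9.1]
ft_force: [-2.1, -0.3, 5.4]
finger_gap: 22.6
```

Run:
```python
from h import *
P=tool(); im=snapshot('wrist'); save('w2.png',im); print(sense())
```

```text
{'time': 3.9, 'joint_pos': array([-3.78624081e+01,  1.04820720e+01,  8.96975814e+01, -1.87906601e-02,
        7.96094917e+01, -4.69725198e+01]), 'qd': array([ 0.05923088, -0.00038099,  0.03137953,  0.04738217, -0.02094077,
        0.01456704]), 'joint_efforts': array([ 5.51748052e-01, -5.47998941e+01, -4.59977424e+01,  3.63283781e-01,
       -3.97883300e-01, -1.17099798e-04]), 'tool_pos': array([ 506.94320754, -329.42062606,  125.50753174]), 'tcp_rot': array([ 1.79833240e+02, -1.30355857e-01,  9.11365636e+00]), 'ft_force': array([-2.06808527, -0.68476156,  6.4763288 ]), 'wrist_torque': array([0.0035328 , 0.32167075, 0.03359375]), 'finger_gap': 22.222564583866415}
```

View pics/w2.png

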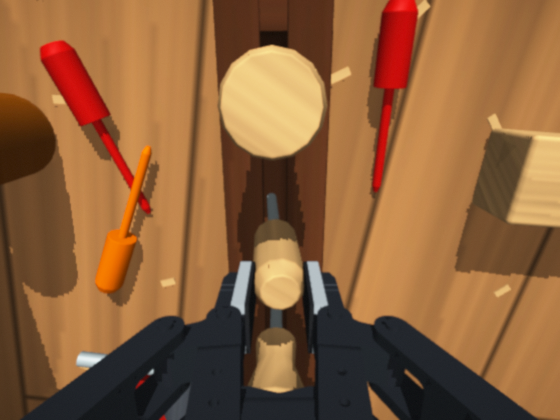

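Request:
apply_moves --targets "0 0 0 0 0 -1.5 1.5; 0 0 0 0 0 -4.5 1.5; 0 0 0 0 0 -8.5 1.5; 0 0 0 0 0 -13 1.5; 0 0 0 0 0 -16 1.5" --force 60

```text
time: 4.4
tool_pos: [506.6, -328.8, 288.3]
tcp_rot: [179.8, -0.2, 9.1]
ft_force: [1.1, -0.2, -0.5]
finger_gap: 21.7
```

Run:
```python
from h import *
P=tool(); im=snapshot('wrist'); save('w3.png',im); s=sense(); print(P[0],s['tcp_rot'],s['ft_force'],s['finger_gap'])
c=cam('wrist',P)
for q in ['rod_grip','rod_tip']:
    print(q,[(np.round(d['at']),round(d['confidence'],2)) for d in place_of('wrist',q)[:3]])
print('expected grip,tip',proj(c,P[0]+P[1]@[0,0,-19]),proj(c,P[0]+P[1]@[0,0,103]))
snapshot('scene')
print([(np.round(d['at']),round(d['confidence'],2)) for d in place_of('scene','rod_tip')[:4]],proj(cam('scene'),P[0]+P[1]@[0,0,103]))
go([655,132,310],19.5)
```

```text
[ 506.58314138 -328.78877716  288.34220399] [179.50491271  -0.46973135   9.12242533] [-0.03730163 -0.21005435  3.29730404] 21.682162084220984
rod_grip [(array([ 86., 152.]), 0.87), (array([261., 276.]), 0.85), (array([208., 171.]), 0.59)]
rod_tip [(array([160., 343.]), 0.95), (array([197., 270.]), 0.83), (array([171., 193.]), 0.76)]
expected grip,tip [262.62899679 278.63490957] [195.40744571 278.62684954]
[(array([320., 213.]), 0.82), (array([298., 150.]), 0.77), (array([262., 179.]), 0.54), (array([283., 167.]), 0.5)] [264.11494287 180.63899261]
rot [-0.    -0.    -0.181] shift cm [ 22.03 -43.08  -2.68] norm mm 484.6 deg 10.4
```

Request:
apply_moves --targets "0 0 -0.03 1 -2 -1.5 1.5; 0 0 -0.06 3 -6 -2.7 1.5; 0 0 -0.1 5 -9.8 -2.7 1.5; 0 0 -0.14 7 -13.7 -2.7 1.5; 0 0 -0.18 9 -17.6 -2.7 1.5"

```text
time: 5.15
tool_pos: [566.3, -138.6, 308.1]
tcp_rot: [-179.9, 0.1, 19.5]
ft_force: [0.9, -0.1, -1.2]
finger_gap: 21.5
```

```bash
python3 -c "
from h import *
go([655,132,265],19.5)"
```

```text
rot [-0.002  0.003 -0.   ] shift cm [ 17.4  -22.54   4.31] norm mm 288.0 deg 0.2
```

Request:
apply_moves --targets "0 0 0 2.8 -3.6 0 1.5; 0 0 0 5.6 -7.2 0 1.5; 0 0 0 8.4 -10.8 0 1.5; 0 0 0 11 -14.4 0.5 1.5; 0 0 0 13.8 -18 1.5 1.5"

```text
time: 5.65
tool_pos: [636.9, 77.1, 293.8]
tcp_rot: [-180.0, 0.1, 19.4]
ft_force: [0.9, -0.7, -1.2]
finger_gap: 21.7
```

Request:
apply_moves --targets "0 0 0 1.8 -2.3 0.6 1.5; 0 0 0 3 -4 1.2 1.5; 0 0 0 3.6 -4.5 2 1.5; 0 0 0 3.6 -4.5 2.8 1.5; 0 0 0 3.6 -4.5 2.8 1.5"

```text
time: 6.15
tool_pos: [655.3, 128.1, 264.7]
tcp_rot: [-180.0, 0.2, 19.4]
ft_force: [-0.1, -0.3, -1.3]
finger_gap: 22.0
```

Run:
```python
from h import *
np.set_printoptions(precision=1,suppress=True)
snapshot('top') # settle
P=tool(); im=snapshot('wrist'); save('w4.png',cv2.resize(im[60:360,120:440],None,fx=2.4,fy=2.4,interpolation=cv2.INTER_CUBIC)); cv2.imwrite('pics/w4raw.png',im[:,:,::-1]); np.save('P4.npy',np.c_[P[1],P[0]])
s=sense(); print(P[0],s['tcp_rot'],s['ft_force'])
c=cam('wrist',P)
for q,z in [('slot',115),('rod_tip',P[0][2]-103),('rod_grip',P[0][2]+17),('drawer_handle',82),('flower_mid',128)]:
    for d in place_of('wrist',q)[:2]: print(q,d['at'],round(d['confidence'],2),atz(c,d['at'],z))
print('expected grip,tip',proj(c,P[0]+P[1]@[0,0,-19]),proj(c,P[0]+P[1]@[0,0,103]))
```

```text
[655.6 127.9 265.9] [180.    0.   19.3] [ 0.4 -0.6 -1. ]
slot [177.5, 286.2] 0.71 [661.  134.3 115. ]
rod_tip [194.9, 271.3] 0.86 [649.2 126.2 162.9]
rod_tip [384.6, 32.8] 0.58 [ 478.  -157.9  162.9]
rod_grip [411.6, 4.8] 0.88 [528.3 -29.1 282.9]
rod_grip [261.0, 275.1] 0.64 [653.8 127.2 282.9]
drawer_handle [166.8, 279.5] 0.68 [653.4 135.7  82. ]
drawer_handle [168.0, 185.5] 0.64 [557.6 100.5  82. ]
flower_mid [201.5, 382.7] 0.83 [756.9 145.9 128. ]
flower_mid [234.4, 275.9] 0.39 [669.9  78.1 128. ]
expected grip,tip [262.6 278.8] [195.4 278.7]
```

View pics/w4.png

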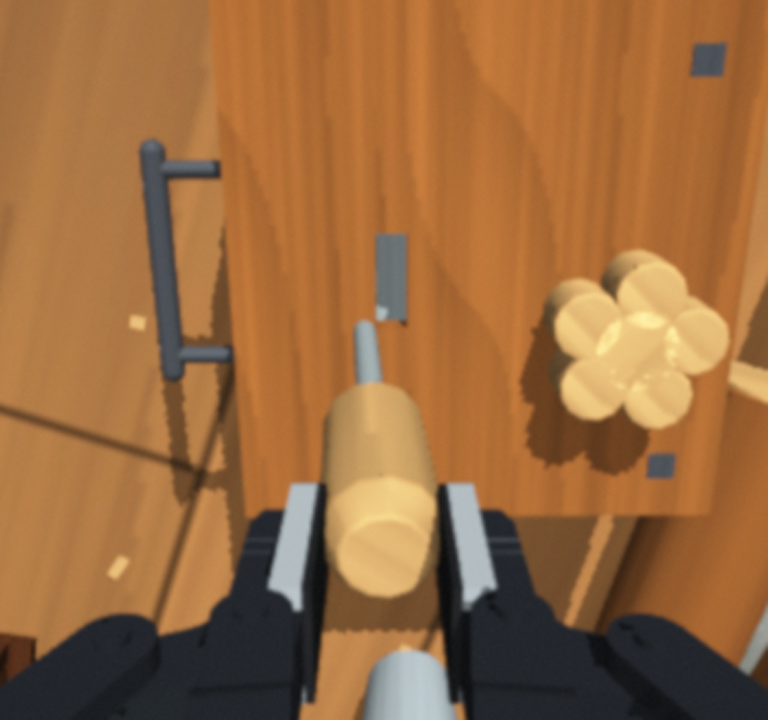

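The slot centre is at full-picture pixel (175.8, 282.9) and the rod tip at (195.8, 271.7). The rod leans about 2.5° in the jaw direction, which I'll correct before inserting.

Run:
```python
from h import *
np.set_printoptions(precision=1,suppress=True)
A=np.load('P4.npy');P=(A[:,3],A[:,:3]);c=cam('wrist',P)
f=lambda x,y:(60+y/2.4,120+x/2.4)
slot=atz(c,f(391,278),115); tip=atz(c,f(364,325),160.4); print('slot',slot,'tip',tip)
for n,(a,b,z) in dict(l=((215,100),(245,515),115),r=((765,30),(712,510),115),sl=((375.5,236),(377,320),115),bar=((152,150),(173,370),82)).items():
    p,q=atz(c,f(*a),z),atz(c,f(*b),z); print(n,p,q,np.degrees(np.arctan2(*(p-q)[:2]))*-1)
p=[atz(c,f(*x),115) for x in((375.5,236),(407,234),(377,320),(407,322))]; print(p, np.mean(p,0))
d=P[1].T@(slot-tip); print('delta tool mm',d)
top=atz(c,f(386,555),160.4+150); print('rod top',top,P[1].T@(top-P[0]),'tip',P[1].T@(tip-P[0]))
```

```text
slot [657.3 134.8 115. ] tip [649.9 125.1 160.4]
l [569.7 178.4 115. ] [631.5   7.6 115. ] 19.897053631345276
r [757.7 271.  115. ] [832.3  81.3 115. ] 21.47758257809487
sl [645.5 149.2 115. ] [657.9 115.8 115. ] 20.284479057498157
bar [543.7 146.5  82. ] [577.8  51.1  82. ] 19.71121525492972
[array([645.5, 149.2, 115. ]), array([657.3, 154.2, 115. ]), array([657.9, 115.8, 115. ]), array([670.1, 119.1, 115. ])] [657.7 134.6 115. ]
delta tool mm [10.3 -6.7 45.4]
rod top [656.8 127.4 310.4] [  0.9   0.9 -44.5] tip [ -6.1   0.8 105.5]
```

Request:
apply_moves --targets "0 0.045 -0.015 0.3 -0.3 0.5 1.5; 0 0.045 -0.015 0.55 -0.65 1.5 1.5; 0 0.045 -0.015 0.55 -0.65 2.5 1.5; 0 0.045 -0.015 0.55 -0.65 3 1.5; 0 0.045 -0.015 0.55 -0.65 3 1.5"

```text
time: 7.0
tool_pos: [658.4, 137.5, 234.9]
tcp_rot: [-180.0, -2.4, 20.3]
ft_force: [-0.1, 0.4, -1.2]
finger_gap: 21.9
```

Run:
```python
from h import *
np.set_printoptions(precision=1,suppress=True)
snapshot('top')
P=tool(); im=snapshot('wrist'); save('w5.png',cv2.resize(im[110:330,190:380],None,fx=2.7,fy=2.7,interpolation=cv2.INTER_CUBIC)); np.save('P5.npy',np.c_[P[1],P[0]])
s=sense(); print(P[0],s['tcp_rot'],s['ft_force'])
c=cam('wrist',P)
for q,z in [('slot',115),('rod_tip',P[0][2]-105.5)]:
    for d in place_of('wrist',q)[:2]: print(q,d['at'],round(d['confidence'],2),atz(c,d['at'],z))
print('slot proj',proj(c,[657.5,134.7,115]))
```

```text
[658.8 137.5 235.9] [180.   -2.5  20.3] [ 0.   0.1 -0.3]
slot [193.0, 269.7] 0.78 [657.  133.6 115. ]
slot [239.3, 277.5] 0.44 [679.8  92.5 115. ]
rod_tip [193.7, 269.9] 0.88 [655.6 137.2 130.4]
slot proj [192.1 270.6]
```

View pics/w5.png

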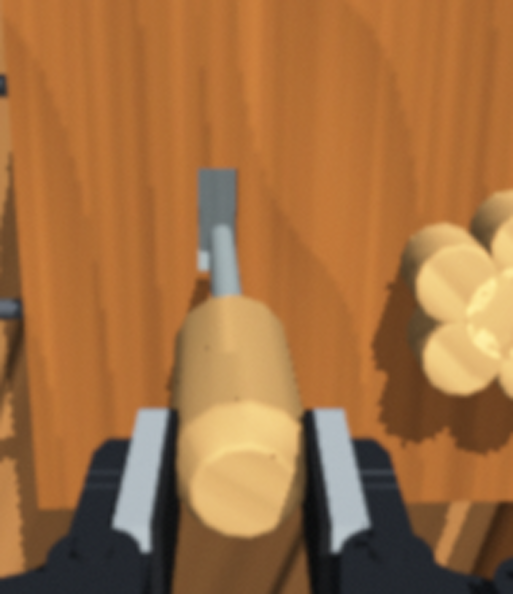

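The tip, at about (195, 271), appears over the slot, whose centre column is about 270.7.

Run:
```python
from h import *
np.set_printoptions(precision=1,suppress=True)
A=np.load('P5.npy');P=(A[:,3],A[:,:3]);c=cam('wrist',P)
f=lambda x,y:(110+y/2.7,190+x/2.7)
ch=R.from_euler('z',20.2,degrees=True).as_matrix()
tip=atz(c,f(219,229),130.4); e=[atz(c,f(x,210),115) for x in(198,238)]
slot=np.array([657.5,134.7,115])
print('tip-slot in chest',ch.T@(tip-slot),'edges',[ch.T@(x-slot) for x in e])
top=atz(c,f(242,490),280); print('top-tip chest',ch.T@(top-tip))
sh=atz(c,f(233,297),130.4+90);print('shoulder-tip',ch.T@(sh-tip))
go([658.8,137.5,200],20.2)
```

```text
tip-slot in chest [ 0.1  2.  15.4] edges [array([-6.6,  4.2,  0. ]), array([6.9, 4.1, 0. ])]
top-tip chest [  0.6  -1.1 149.6]
shoulder-tip [ 1.2 10.8 90. ]
rot [ 0. -0.  0.] shift cm [-0.2 -0.   3.7] norm mm 37.4 deg 2.6
```

Request:
apply_moves --targets "0 0 0 -0.03 0.1 0.7 1.5; 0 0 0 -0.06 0.2 1.4 1.5; 0 0 0 -0.1 0.2 2.2 1.5; 0 0 0 -0.14 0.2 3 1.5; 0 0 0 -0.17 0.2 3.8 1.5" --force 80

```text
time: 7.7
tool_pos: [659.6, 135.7, 197.8]
tcp_rot: [180.0, -2.5, 20.3]
ft_force: [-0.2, 0.7, -1.1]
finger_gap: 20.8
```

Request:
apply_moves --targets "0 0 0 -0.02 0 0.5 1.5; 0 0 0 -0.05 0 1 1.5; 0 0 0 -0.07 0 1.5 1.5; 0 0 0 -0.08 0 1.8 1.5; 0 0 0 -0.08 0 1.8 1.5"

```text
time: 8.2
tool_pos: [660.3, 135.7, 181.7]
tcp_rot: [180.0, -2.7, 20.3]
ft_force: [-1.2, -1.0, 5.0]
finger_gap: 20.8
```

Run:
```python
from h import *
np.set_printoptions(precision=1,suppress=True)
snapshot('top');P=tool(); im=snapshot('wrist'); save('w6.png',im[:,:380]); np.save('P6.npy',np.c_[P[1],P[0]])
s=sense(); print(P[0],s['tcp_rot'],s['ft_force'],s['finger_gap'])
c=cam('wrist',P)
ch=R.from_euler('z',20.2,degrees=True).as_matrix(); slot=np.array([657.5,134.7,115])
for o in(0,30): print('handle proj at out',o,proj(c,slot+ch@[-147+45-o,0,-33]))
for d in place_of('wrist','drawer_handle')[:3]: print(d['at'],round(d['confidence'],2),ch.T@(atz(c,d['at'],82)-slot)+[45,0,0])
```

```text
[660.4 135.8 181.9] [180.   -2.7  20.3] [0.1 0.5 4.3] 20.66087846849416
handle proj at out 0 [197.8 148.4]
handle proj at out 30 [198.2 111.9]
[197.3, 106.7] 0.67 [-91.1   0.9 -33. ]
[237.6, 275.9] 0.58 [ 50.4 -38.5 -33. ]
```

The network now finds the handle at column 107, against 148 when shut, so the drawer has sprung about 33 mm ajar. I'll raise the rod straight out.

Request:
apply_moves --targets "0 0 0 0.05 0 -1 1.5; 0 0 0 0.13 0 -3 1.5; 0 0 0 0.22 0 -5 1.5; 0 0 0 0.36 0 -8 1.5; 0 0 0 0.55 0 -12.2 1.5"

```text
time: 8.85
tool_pos: [658.4, 135.6, 301.2]
tcp_rot: [-179.9, -2.3, 20.3]
ft_force: [-0.4, -0.2, -1.3]
finger_gap: 20.7
```

Run:
```python
from h import *
np.set_printoptions(precision=3,suppress=True)
im=snapshot('wrist'); save('w7.png',im); P=tool();print(P[0],sense()['ft_force'],sense()['finger_gap'])
for d in place_of('wrist','drawer_handle')[:3]: print(d['at'],round(d['confidence'],2))
p,r=P; 
X=np.array([520,-327,308]); print('shift',r.T@(X-p)/10)
Rt=R.from_euler('z',-11,degrees=True).as_matrix()@r
print('rot',R.from_matrix(r.T@Rt).as_rotvec())
```

```text
[661.124 135.904 312.315] [-0.727 -0.561  6.05 ] 20.799906972678667
[168.3, 152.7] 0.84
shift [-29.269  38.528  -1.025]
rot [-0.01  -0.     0.192]
```

View pics/w7.png

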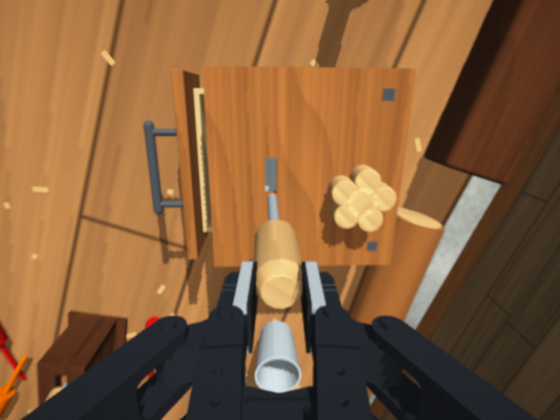

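The drawer is visibly ajar, with a gap behind its front at column 200 and the handle at about (168, 153). I'm carrying the rod back to the rack.

Request:
apply_moves --targets "0 0 0.02 -1.5 2 0 1.5; -0.002 0 0.05 -4.2 5.6 0 1.5; -0.004 0 0.09 -7 9.2 0 1.5; -0.006 0 0.13 -9.7 12.8 0 1.5; -0.008 0 0.16 -12.4 16.4 0 1.5"

```text
time: 9.45
tool_pos: [599.6, -62.4, 297.2]
tcp_rot: [179.9, -2.6, 11.0]
ft_force: [0.9, -1.1, -1.4]
finger_gap: 21.0
```

```bash
cat >> h.py <<'E'
def gor(X,yaw,tilt=2.5):
    p,r=tool(); Rt=R.from_euler('z',yaw,degrees=True).as_matrix()@R.from_euler('x',180,degrees=True).as_matrix()@R.from_euler('y',tilt,degrees=True).as_matrix()
    print('pos',np.round(p,1),'rot',np.round(R.from_matrix(r.T@Rt).as_rotvec(),3),'shift cm',np.round(r.T@(np.array(X)-p)/10,2))
E
python3 -c "
from h import *
gor([506.5,-328.5,312],9.3)"
```

```text
pos [599.6 -62.4 297.2] rot [-0.    -0.001  0.03 ] shift cm [-14.15  24.34  -2.09]
```

Request:
apply_moves --targets "0 0 0.03 -2.4 4.1 -1.5 1.5; 0 0 0.03 -4.8 8.2 -2 1.5; 0 0 0.03 -7.2 12.3 -2.1 1.5; 0 0 0.03 -9.6 16.5 -2.1 1.5; 0 0 0.03 -11.8 20.2 -2.1 1.5"

```text
time: 9.95
tool_pos: [521.6, -284.1, 313.3]
tcp_rot: [-180.0, -2.6, 9.4]
ft_force: [1.0, -0.5, -1.5]
finger_gap: 20.7
```

```bash
python3 -c "
from h import *
gor([506.5,-328.5,260],9.3)"
```

```text
pos [ 521.6 -284.1  313.3] rot [-0.    -0.001  0.001] shift cm [-2.45  4.14  5.22]
```

Request:
apply_moves --targets "0 0 0 -1 1.8 0 1.5; 0 0 0 -2 3.4 0 1.5; 0 0 0 -2.4 4.1 1 1.5; 0 0 0 -2.4 4.1 3 1.5; 0 0 0 -2.45 4.15 5 1.5"

```text
time: 10.45
tool_pos: [507.8, -326.4, 261.2]
tcp_rot: [-180.0, -2.6, 9.4]
ft_force: [0.7, 0.3, -0.9]
finger_gap: 20.6
```

Run:
```python
from h import *
np.set_printoptions(precision=1,suppress=True)
snapshot('top');snapshot('top')
P=tool(); im=snapshot('wrist'); save('w8.png',cv2.resize(im[60:330,170:390],None,fx=2.2,fy=2.2,interpolation=cv2.INTER_CUBIC)); np.save('P8.npy',np.c_[P[1],P[0]])
s=sense(); print(P[0],s['tcp_rot'],s['ft_force'])
c=cam('wrist',P)
for q,z in [('rack_gap',110),('rod_tip',P[0][2]-105.5)]:
    for d in place_of('wrist',q)[:2]: print(q,d['at'],round(d['confidence'],2),atz(c,d['at'],z))
```

```text
[ 506.3 -324.8  257.6] [-179.8   -2.4    9.4] [-0.8  0.5 -1.4]
rack_gap [188.8, 270.0] 0.84 [ 504.7 -330.8  110. ]
rod_tip [167.8, 340.4] 0.77 [ 558.9 -291.9  152.1]
rod_tip [183.5, 178.1] 0.72 [ 424.1 -326.9  152.1]
```

View pics/w8.png

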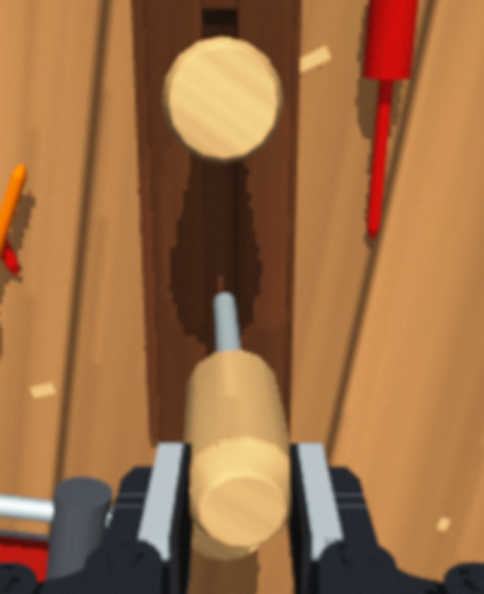

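The tip, at crop (223, 298), is close to over the gap, whose dark band runs around columns 203–240. I'll measure the gap edges numerically.

Run:
```python
from h import *
np.set_printoptions(precision=1,suppress=True,linewidth=200)
A=np.load('P8.npy');P=(A[:,3],A[:,:3]);c=cam('wrist',P)
f=lambda x,y:(60+y/2.2,170+x/2.2)
rk=R.from_euler('z',9.4,degrees=True).as_matrix(); C=np.array([504.7,-330.8,110])
tip=atz(c,f(223.5,297),152.1); print('tip',tip,rk.T@(tip-C))
im=cv2.cvtColor(cv2.imread('pics/w8.png'),cv2.COLOR_BGR2GRAY).astype(int)
for y in (185,215,245,270): print(y,im[y-3:y+4,165:275:4].mean(0).round().astype(int))
for n,p in dict(l1=(135,20),l2=(150,440),r1=(297,20),r2=(290,390),gl=(203,185),gr=(239,185),el=(202,12),er=(237,12)).items(): print(n,rk.T@(atz(c,f(*p),110)-C))
top=atz(c,f(243,512),152.1+150);print('top-tip',rk.T@(top-tip))
```

```text
tip [ 504.5 -324.9  152.1] [ 0.7  5.9 42.1]
185 [66 66 65 64 66 65 46 41 42 41 38 39 40 38 38 37 34 32 29 33 43 63 66 64 65 66 67 68]
215 [65 66 64 62 50 41 41 41 43 42 39 39 39 40 38 38 34 31 30 35 38 40 53 64 64 65 67 69]
245 [65 62 58 45 39 41 41 41 42 42 38 38 39 39 39 38 35 31 31 35 36 40 40 51 63 66 67 68]
270 [65 56 39 38 40 40 41 41 42 43 37 38 38 40 39 38 35 32 30 35 37 39 39 39 48 65 67 68]
l1 [-33.4 110.2   0. ]
l2 [-34.5 -78.2   0. ]
r1 [ 32.1 110.4   0. ]
r2 [ 33. -53.   0.]
gl [-7.  44.2  0. ]
gr [ 8.6 44.1  0. ]
el [ -6.4 113.2   0. ]
er [  7.7 113.3   0. ]
top-tip [  0.9  -2.2 150. ]
```

Run:
```python
from h import *
A=np.load('P8.npy');p0=A[:,3]
rk=R.from_euler('z',9.4,degrees=True).as_matrix()
gor(p0+rk@[0,-4,-131],9.4); p,r=tool(); print(p-p0, r.T@(p0+rk@[0,-4,-100]-p)/10)
```

```text
pos [ 508.  -326.2  262.9] rot [-0.    -0.002  0.   ] shift cm [-0.76  0.23 13.61]
[ 1.71177871 -1.40759741  5.30839223] [-0.62412946  0.23407075 10.51332018]
```

Request:
apply_moves --targets "0 0 0 0 0 0 1.5; 0 0 0 0 0 0 1.5; 0 0 0 0 0 0 1.5; 0 0 0 0 0 0 1.5; 0 0 0 0 0 0 1.5"

```text
time: 11.2
tool_pos: [507.7, -326.7, 262.5]
tcp_rot: [-180.0, -2.6, 9.4]
ft_force: [-0.3, 0.1, -0.3]
finger_gap: 20.6
```

Run:
```python
from h import *
np.set_printoptions(precision=1,suppress=True)
for _ in range(2):
    P=tool(); im=snapshot('wrist'); print(P[0],sense()['tcp_rot'])
save('w9.png',cv2.resize(im[60:330,170:390],None,fx=2.2,fy=2.2,interpolation=cv2.INTER_CUBIC)); np.save('P9.npy',np.c_[P[1],P[0]])
g=cv2.cvtColor(cv2.imread('pics/w9.png'),cv2.COLOR_BGR2GRAY).astype(int)
for y in (245,270,285,295,305,315): print(y,g[y-2:y+3,193:260:3].mean(0).round().astype(int))
rk=R.from_euler('z',9.4,degrees=True).as_matrix()
p0=P[0]; gor(p0+rk@[0,-4,-131],9.4)
```

```text
[ 507.7 -326.7  262.5] [-180.    -2.6    9.4]
[ 507.7 -326.7  262.4] [-180.    -2.6    9.4]
245 [42 42 40 36 39 39 40 39 39 38 37 34 33 30 32 36 38 38 40 39 52 63 65]
270 [44 43 41 40 38 40 39 43 50 42 36 35 33 29 33 34 38 39 39 38 41 56 65]
285 [42 42 41 37 38 40 41 56 57 43 36 35 33 29 34 35 38 39 39 41 47 59 65]
295 [ 43  43  42  38  39  39  39  57  94 126 149 146 124  74  41  36  36  35
  42  59  65  65  66]
305 [ 43  43  42  38  39  39  46  95 145 167 176 178 172 143  82  41  36  36
  43  58  65  64  66]
315 [ 41  41  38  36  39  39  41  80 136 162 176 179 175 159 114  54  40  49
  55  58  62  64  66]
pos [ 507.6 -326.7  262.4] rot [-0. -0. -0.] shift cm [-0.6  0.4 13.1]
```

View pics/w9.png

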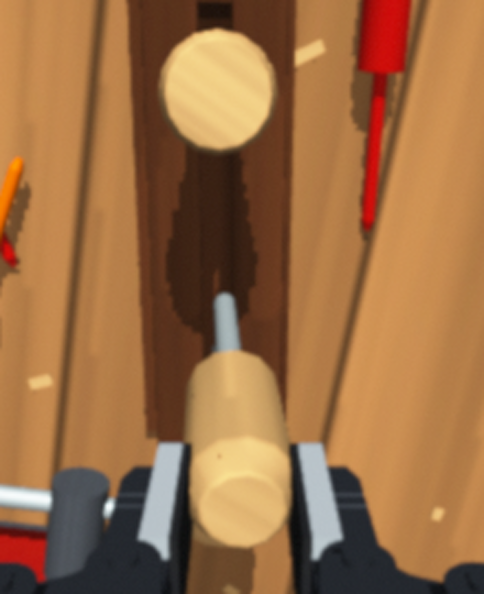

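Run:
```python
from h import *
np.set_printoptions(precision=1,suppress=True)
A=np.load('P9.npy');P=(A[:,3],A[:,:3]);c=cam('wrist',P)
f=lambda x,y:(60+y/2.2,170+x/2.2)
rk=R.from_euler('z',9.4,degrees=True).as_matrix(); C=np.array([504.7,-330.8,110])
tip=atz(c,f(224,297),P[0][2]-105.5); print('tip',rk.T@(tip-C))
for n,p in dict(l1=(128,20),l2=(146,437),r1=(294,20),r2=(287,300),gl=(202,270),gr=(236,270),el=(198,8),er=(232,8)).items(): print(n,rk.T@(atz(c,f(*p),110)-C))
print('top-tip',rk.T@(atz(c,f(243,510),P[0][2]+44.5)-tip))
print('gouge',rk.T@(atz(c,f(218,90),178)-C))
```

```text
tip [ 2.5  3.3 46.9]
l1 [-34.8 107.5   0. ]
l2 [-35.1 -82.    0. ]
r1 [ 33.2 107.8   0. ]
r2 [ 32.9 -12.6   0. ]
gl [-6.3  2.2  0. ]
gr [9.2 2.  0. ]
el [ -6.2 112.2   0. ]
er [  7.6 112.2   0. ]
top-tip [ -0.   -0.8 150. ]
gouge [ 0.4 81.8 68. ]
```

Request:
apply_moves --targets "0 0 0 -0.15 0.15 0.5 1.5; 0 0 0 -0.2 0.15 1.8 1.5; 0 0 0 -0.28 0.15 3.3 1.5; 0 0 0 -0.35 0.15 4.8 1.5; 0 0 0 -0.43 0.15 6.5 1.5"

```text
time: 11.8
tool_pos: [506.2, -328.0, 195.1]
tcp_rot: [-179.9, -2.5, 9.4]
ft_force: [0.7, -0.3, -1.2]
finger_gap: 21.0
```

Request:
apply_moves --targets "0 0 0 -0.07 0 1.5 1.5; 0 0 0 -0.14 0 3 1.5; 0 0 0 -0.21 0 4.5 1.5; 0 0 0 -0.28 0 6 1.5; 0 0 0 -0.3 0 6.4 1.5"

```text
time: 12.3
tool_pos: [505.3, -327.5, 130.3]
tcp_rot: [-179.8, -2.5, 9.4]
ft_force: [0.4, 0.4, -0.8]
finger_gap: 20.8
```

Request:
apply_moves --targets "0 0 0 0 0 0 1.5; 0 0 0 0 0 0 1.5; 0 0 0 0 0 0 1.5; 0 0 0 0 0 0 1.5; 0 0 0 0 0 0 1.5"

```text
time: 12.8
tool_pos: [506.8, -328.6, 133.8]
tcp_rot: [180.0, -2.6, 9.4]
ft_force: [-0.5, -0.1, -1.4]
finger_gap: 21.4
```

Run:
```python
from h import *
np.set_printoptions(precision=1,suppress=True)
P=tool(); im=snapshot('wrist'); s=sense(); print(P[0],s['tcp_rot'],s['ft_force'],s['finger_gap'])
save('w10.png',im)
```

```text
[ 506.8 -328.6  133.8] [180.   -2.6   9.4] [-0.9 -0.9 -0.6] 21.085566710584885
```

View pics/w10.png

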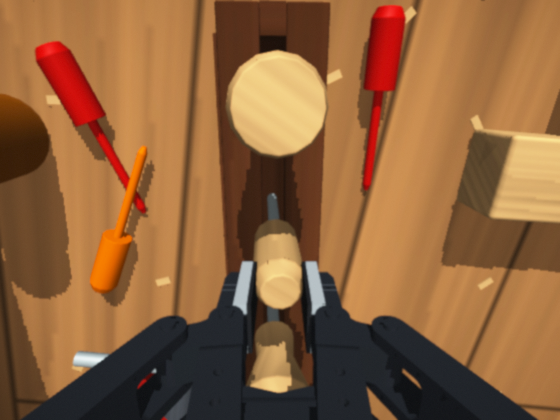

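The shank is in the gap with no contact yet; TCP is at z 134 against 125.5 when I picked the rod up. I'll lower until it touches.

Request:
apply_moves --targets "0 0 0 -0.01 0 0.2 1.5; 0 0 0 -0.02 0 0.4 1.5; 0 0 0 -0.03 0 0.6 1.5; 0 0 0 -0.03 0 0.7 1.5; 0 0 0 -0.03 0 0.7 1.5"

```text
time: 13.35
tool_pos: [506.3, -328.2, 125.8]
tcp_rot: [-180.0, -2.6, 9.4]
ft_force: [-0.0, -0.1, -0.5]
finger_gap: 21.0
```

Request:
apply_moves --targets "0 0 0 0 0 0.1 1.5; 0 0 0 -0.01 0 0.2 1.5; 0 0 0 -0.01 0 0.2 1.5; 0 0 0 -0.01 0 0.2 1.5; 0 0 0 -0.01 0 0.2 1.5"

```text
time: 13.85
tool_pos: [506.8, -328.9, 125.4]
tcp_rot: [179.9, -2.6, 9.4]
ft_force: [-2.0, 1.0, 6.3]
finger_gap: 21.0
```

Request:
apply_moves --targets "0 0 0 0 0 -0.05 2.5; 0 0 0 0 0 -0.05 3.5; 0 0 0 0 0 -0.05 4.5; 0 0 0 0 0 -0.05 5.5; 0 0 0 0 0 -0.05 6.5"

```text
time: 14.35
tool_pos: [506.4, -328.3, 124.5]
tcp_rot: [-180.0, -2.6, 9.4]
ft_force: [0.5, -0.2, 0.3]
finger_gap: 65.0
```

Request:
apply_moves --targets "0 0 0 0.1 0 -2 6.5; 0 0 0 0.2 0 -5 6.5; 0 0 0 0.4 0 -9 6.5; 0 0 0 0.6 0 -13 6.5; 0 -0.045 0 0.7 0 -16 6.5"

```text
time: 14.85
tool_pos: [506.0, -329.2, 288.4]
tcp_rot: [179.9, -0.1, 9.3]
ft_force: [0.4, -0.7, 0.0]
finger_gap: 65.1
```

Run:
```python
from h import *
np.set_printoptions(precision=1,suppress=True)
P=tool(); im=snapshot('wrist'); s=sense(); print(P[0],s['tcp_rot'],s['ft_force'],s['finger_gap'])
c=cam('wrist',P);rk=R.from_euler('z',9.4,degrees=True).as_matrix(); C=np.array([504.7,-330.8,110])
for q,z in (('rod_grip',140),('rod_tip',20),('gouge0_mid',144)):
    for d in place_of('wrist',q)[:3]: print(q,d['at'],round(d['confidence'],2),rk.T@(atz(c,d['at'],z)-C))
for z,y in ((115,178),(168,190)): pass
ch=R.from_euler('z',20.2,degrees=True).as_matrix(); slot=np.array([657.5,134.7,115])
print('handle',slot+ch@[-102-32,0,-33])
save('w11.png',im[0:330,140:420])
sc=snapshot('scene');top=snapshot('top');cs={n:cam(n) for n in('scene','top')}
h=[place_of(n,'drawer_handle')[0] for n in cs];print(h,tri([ray(cs[n],x['at']) for n,x in zip(cs,h)]))
```

```text
[ 506.  -329.2  288.4] [179.6  -0.2   9.4] [-2.5  1.7  4.1] 65.0149761619327
rod_grip [84.9, 152.2] 0.89 [-112.2   91.6   30. ]
rod_grip [182.7, 278.9] 0.84 [ 2.1  0.6 30. ]
rod_grip [205.1, 168.8] 0.82 [-109.6  -22.7   30. ]
rod_tip [171.7, 195.5] 0.9 [-109.6  -15.6  -90. ]
rod_tip [160.4, 275.6] 0.83 [ -1.9  -0.3 -90. ]
rod_tip [126.2, 193.8] 0.79 [-107.    44.1  -90. ]
gouge0_mid [100.1, 275.3] 0.71 [-1.1 78.7 34. ]
gouge0_mid [177.8, 279.3] 0.63 [ 2.5  6.6 34. ]
handle [531.7  88.4  82. ]
[{'at': [206.4, 283.7], 'confidence': 0.76}, {'at': [207.2, 265.8], 'confidence': 0.82}] [526.4  91.1  80.5]
```

View pics/w11.png

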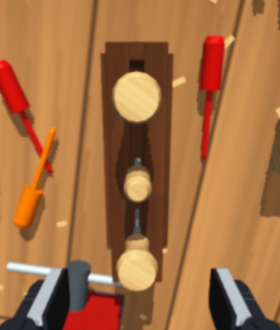

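The rod is hanging upright in the gap between the two gouges, in line with them. Next is the drawer handle.

```bash
python3 -c "
from h import *
go([529,60,200],20.2)"
```

```text
rot [-0.003  0.002 -0.189] shift cm [  8.66 -37.87   8.36] norm mm 397.4 deg 10.8
```

Request:
apply_moves --targets "0 0 -0.04 1 -4 0 6; 0 0 -0.08 2 -8.5 0 5; 0 0 -0.12 3 -13 0 4; 0 0 -0.16 4 -17.5 0 3; 0 0 -0.19 5 -22 1 2.6"

```text
time: 15.75
tool_pos: [519.6, -101.7, 275.0]
tcp_rot: [180.0, -0.1, 20.3]
ft_force: [1.0, 0.4, 0.2]
finger_gap: 26.1
```

Request:
apply_moves --targets "0 0 0 0.2 -4 1 2.6; 0 0 0 0.4 -8 3 2.6; 0 0 0 0.6 -12 5 2.6; 0 0 0 0.7 -15.5 7 2.6; 0 0 0 0.7 -15.5 7 2.6"

```text
time: 16.25
tool_pos: [468.7, 48.0, 200.4]
tcp_rot: [-179.8, 0.3, 20.5]
ft_force: [0.7, -0.7, -0.5]
finger_gap: 25.7
```

Request:
apply_moves --targets "0 0 0 0 0 0 2.6; 0 0 0 0 0 0 2.6; 0 0 0 0 0 0 2.6; 0 0 0 0 0 0 2.6; 0 0 0 0 0 0 2.6"

```text
time: 16.75
tool_pos: [473.0, 43.9, 205.3]
tcp_rot: [180.0, -0.0, 20.2]
ft_force: [0.4, -0.2, 0.3]
finger_gap: 26.1
```

Run:
```python
from h import *
np.set_printoptions(precision=1,suppress=True)
P=tool(); im=snapshot('wrist'); s=sense(); print(P[0],s['tcp_rot'],s['ft_force'],s['finger_gap'])
c=cam('wrist',P)
for d in place_of('wrist','drawer_handle')[:3]: print(d['at'],round(d['confidence'],2),atz(c,d['at'],82), P[1].T@(atz(c,d['at'],82)-P[0]))
save('w12.png',im); np.save('P12.npy',np.c_[P[1],P[0]])
```

```text
[473.   43.9 205.3] [-180.    -0.    20.2] [ 0.  -0.4 -0.9] 25.875266323753994
[163.1, 353.1] 0.74 [527.4  89.8  82. ] [ 66.9 -24.2 123.3]
```

View pics/w12.png

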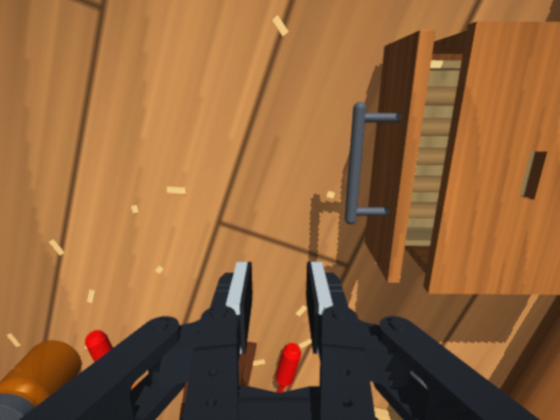

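The drawer is ajar. The bar runs from (103, 360) to (220, 350) with its middle at about (161, 355), so it is 67 mm ahead in tool x and −24 mm in tool y.

Request:
apply_moves --targets "0 0 0 2.5 -1 0 2.6; 0 0 0 5 -2 0 2.6; 0 0 0 6.7 -2.4 1 2.6; 0 0 0 6.7 -2.4 3 2.6; 0 0 0 6.7 -2.4 5 2.6"

```text
time: 17.35
tool_pos: [527.8, 90.7, 154.6]
tcp_rot: [180.0, -0.1, 20.3]
ft_force: [-0.2, -0.6, 0.0]
finger_gap: 25.9
```

Request:
apply_moves --targets "0 0 0 0 0 0 2.6; 0 0 0 0 0 0 2.6; 0 0 0 0 0 0 2.6; 0 0 0 0 0 0 2.6; 0 0 0 0 0 0 2.6"

```text
time: 17.85
tool_pos: [527.7, 90.3, 156.1]
tcp_rot: [180.0, -0.1, 20.3]
ft_force: [0.5, -1.0, -0.1]
finger_gap: 25.9
```

Run:
```python
from h import *
np.set_printoptions(precision=1,suppress=True)
A=np.load('P12.npy');P0=(A[:,3],A[:,:3]);c0=cam('wrist',P0)
P=tool(); im=snapshot('wrist'); s=sense(); print(P[0],s['tcp_rot'],s['ft_force'])
c=cam('wrist',P)
est=atz(c0,(161.5,355.3),84); print('est prev',est,P[1].T@(est-P[0]))
d=place_of('wrist','drawer_handle')[:2]
for d in d: print(d['at'],round(d['confidence'],2),P[1].T@(atz(c,d['at'],82)-P[0]))
g=cv2.cvtColor(im,cv2.COLOR_RGB2GRAY).astype(int)
r=int(proj(c,P[0]+P[1]@[0,-15,P[0][2]-85])[0])
for y in (r-25,r-15,r): 
    print(y,g[y,240:320:2]); 
print(proj(c,P[0]+P[1]@[0,-15,P[0][2]-87]))
```

```text
[527.7  90.3 156.1] [180.   -0.1  20.3] [ 0.3  1.  -0.3]
est prev [528.1  92.   84. ] [ 0.8 -1.5 72.1]
[206.0, 278.8] 0.61 [ 0.1 -0.  74.1]
163 [137 138 139 140 139 139 139 137 138 138 139 139 139 139 137 138 104  62
  74  82  85  84  82  79 117 128 128 109  78  76  80  85  85  86  86  85
  85  82  62  44]
173 [139 140 139 138 138 139 139 141 138 139 139 139 140 140 138 137 106  62
  75  84  85  85  81  83 129 134 128  92  80  80  84  88  90  90  89  86
  86  84  57  45]
188 [139 138 139 139 140 138 139 138 140 139 139 139 137 139 136 135 103  62
  74  84  86  83  81  88 124  85  80  83  86  90  91  88  86  85  87  88
  88  82  49  45]
[189.3 278.7]
```

Bar centred between the jaws (columns 273–287 against the expected 278.7). Descending to grip it.

Request:
apply_moves --targets "0 0 0 0.05 0 2 2.6; 0 0 0 0.05 0 4 2.6; 0 0 0 0.05 0 6 2.6; 0 0 0 0.05 0 8 2.6; 0 0 0 0.05 0 9.3 2.6"

```text
time: 18.45
tool_pos: [526.8, 90.5, 60.5]
tcp_rot: [-180.0, 0.1, 20.3]
ft_force: [-0.0, 0.5, 0.3]
finger_gap: 26.2
```

Request:
apply_moves --targets "0 0 0 0 0 0 2.6; 0 0 0 0 0 0 2; 0 0 0 0 0 0 1.2; 0 0 0 0 0 0 0.5; 0 0 0 0 0 0 0.5" --force 30

```text
time: 18.95
tool_pos: [528.2, 90.6, 62.8]
tcp_rot: [180.0, -0.1, 20.3]
ft_force: [0.5, -0.4, 0.7]
finger_gap: 4.9
```

Request:
apply_moves --targets "0 0 0 0 0 0 0; 0 0 0 0 0 0 0; 0 0 0 0 0 0 0; 0 0 0 -0.3 0 0 0; 0 0 0 -0.6 0 0 0" --force 40

```text
time: 19.45
tool_pos: [521.6, 88.4, 61.8]
tcp_rot: [-180.0, 0.0, 20.3]
ft_force: [-1.0, 0.4, -0.2]
finger_gap: -0.1
```

The fingers shut fully, so the bar was not gripped. I'll check where the drawer is now.

Run:
```python
from h import *
np.set_printoptions(precision=1,suppress=True,linewidth=200)
P=tool(); im=snapshot('wrist'); s=sense(); print(P[0],s['ft_force'],s['finger_gap']); c=cam('wrist',P); save('w13.png',im); np.save('P13.npy',np.c_[P[1],P[0]])
for d in place_of('wrist','drawer_handle')[:3]: print(d['at'],round(d['confidence'],2),P[1].T@(atz(c,d['at'],82)-P[0]))
sc=snapshot('scene');top=snapshot('top');cs={n:cam(n) for n in('scene','top')}
h=[place_of(n,'drawer_handle') for n in cs];print(h)
if all(h): print(tri([ray(cs[n],x[0]['at']) for n,x in zip(cs,h)]))
print('grasp proj',[proj(cs[n],P[0]+[0,0,19]) for n in cs])
g=cv2.cvtColor(im,cv2.COLOR_RGB2GRAY).astype(int)
for y in range(150,300,12): print(y,g[y,230:330:4])
```

```text
[521.6  88.4  61.8] [-0.2 -0.2 -0.1] -0.023549969651904142
[266.9, 292.6] 0.91 [  7.2   1.8 -20.2]
[[{'at': [205.3, 285.7], 'confidence': 0.59}], []]
grasp proj [array([206.2, 282.2]), array([208.8, 266.8])]
150 [152 151 149 148 145 146 149 150 148 148 148 148 147 148 146 146 146 144 144 142 143 142 141 100  83]
162 [152 150 149 147 148 150 149 148 148 148 147 149 148 146 146 145 145 144 143 144 143 142 104  85  87]
174 [151 149 148 148 148 150 148 148 148 148 148 148 146 132  83 105 129 119 105 129 141 108  85  86  94]
186 [149 148 150 150 149 150 148 147 147 149 149 148 148 110  69  87  94  91  85 108 115 114 113 111 112]
198 [148 149 150 148 148 149 149 148 149 149 148 147 148 103  70  87  92  92  82  60  60  62  61  62  61]
210 [148 151 151 148 149 149 148 149 149 149 148 147 146  97  71  88  94  91  84  86  87  90  95  97  94]
222 [152 150 149 148 148 150 149 148 149 148 147 146 144  90  72  88  92  91  81  86  90  98  96  92  93]
234 [150 148 149 148 152 151 148 148 149 148 145 146 144  88  73  89  91  90  80  94  98  96  92  95  94]
246 [149 149 149 151 150 149 148 149 149 146 146 145 143  81  74  90  92  91  78  97  94  91  94  95  94]
258 [150 148 151 152 150 150 149 148 145 145 145 143 144  72  75  91  92  90  79  91  93  94  95  94  94]
270 [150 151 151 150 150 147 147 146 144 206 205 194  39 101 206 206 151  88  79  93  93  95  95  94  93]
282 [152 151 150 148 143  45  45  44  87 205 205 192  39  88 206 206 193  45  46  44  64  95  95  94  91]
294 [152 151 150 148  79  45  44  44 168 206 205 175  40  74 205 205 204  47  44  45  45  93  94  92  88]
```

Run:
```python
from h import *
np.set_printoptions(precision=1,suppress=True,linewidth=200)
A=np.load('P13.npy');P=(A[:,3],A[:,:3]);c=cam('wrist',P)
for y in(-11,0):
  for z in(0,-10,-19,-30): print(y,z,proj(c,P[0]+P[1]@[0,y,z]))
im=cv2.imread('pics/w13.png');g=cv2.cvtColor(im,cv2.COLOR_BGR2GRAY).astype(int)
for y in range(255,300,4): print(y,g[y,256:312:2])
for x in (268,272,288,292): print(x,g[250:300:2,x])
w=cv2.cvtColor(cv2.imread('pics/w12.png'),cv2.COLOR_BGR2GRAY).astype(int)
for x in (242,246,312,318): print('w12',x,w[250:300:2,x])
```

```text
-11 0 [229.2 278.8]
-11 -10 [236.4 278.8]
-11 -19 [243.5 278.8]
-11 -30 [253.1 278.8]
0 0 [246.9 278.8]
0 -10 [254.8 278.8]
0 -19 [262.6 278.8]
0 -30 [273.3 278.8]
255 [149 147 147 146 147 145 146 145 145 144 144 142 138  75  64  75  83  90  94  93  92  90  86  77  92  94  92  93]
259 [149 148 146 145 146 144 145 145 145 144 144 144 137  73  64  76  86  91  93  92  92  91  87  77  92  93  93  92]
263 [148 147 146 145 172 202 204 205 205 194  94  38  41 117 199 205 205 205 198 124  91  90  85  78  90  93  92  92]
267 [147 148 148 147 181 205 206 205 206 197  90  39  40 117 202 206 205 206 202 140  92  90  84  77  91  93  93  93]
271 [129 129 129 128 184 205 206 206 207 193  76  38  40 100 201 205 206 206 206 152  84  80  75  70  84  93  95  95]
275 [ 46  45  44  49 176 206 206 206 207 194  76  38  39 100 200 205 205 206 205 157  55  46  44  44  45  54  84  94]
279 [ 45  43  35  64 187 207 206 205 205 194  76  39  38  99 199 206 207 205 206 184  65  44  45  44  44  45  45  78]
283 [ 50  50  33  92 200 207 206 206 206 191  67  40  38  88 199 206 206 207 207 193  79  50  50  52  51  51  
[... 643 characters left out ...]
206 206 206 206 207 205 205 205 207 205 205 204]
288 [ 84  84  84  84  84 103 191 207 206 206 206 206 205 206 206 206 205 206 206 205 205 206 205 205 206]
292 [ 93  94  93  93  93 109 185 200 202 204 205 206 205 205 206 205 205 206 206 205 206 206 206 205 204]
w12 242 [140 140 138 136 135 139 179 197 197 197 197 196 196 196 195 191 186 181 162 136 117  89  66  52  45]
w12 246 [148 151 146 145 148 151 168 165 144 129 105  74  57  47  39  37  33  32  30  27  25  24  22  20  18]
w12 312 [ 78  60  51  69  83  94 166 178 167 154 125 100  74  54  44  39  38  36  35  32  30  27  21  20  19]
w12 318 [120 113  88  78 107 135 177 197 197 197 196 197 197 197 197 196 197 196 195 196 194 191 190 178 167]
```

The checks agree that the finger ends really lie about 37 mm short of the nominal TCP:
- The finger ends appear at row 261, which matches z ≈ −38.
- The rod read only 21–22 mm in the jaws, so I had it by its narrowing top.

That means the fingers closed above the bar. I'll reopen, shift back 6 mm and go deeper.

Request:
apply_moves --targets "0 0 0 0 0 -1 0.5; 0 0 0 0 0 -1.5 2.6; 0 0 0 0.3 0 -1.5 2.6; 0 0 0 0.65 -0.1 -1.5 2.6; 0 0 0 0.65 -0.1 -1.5 2.6"

```text
time: 20.25
tool_pos: [528.1, 91.9, 76.9]
tcp_rot: [-180.0, -0.0, 20.3]
ft_force: [1.1, -0.8, -0.3]
finger_gap: 26.3
```

Run:
```python
from h import *
np.set_printoptions(precision=1,suppress=True,linewidth=200)
snapshot('top');snapshot('top')
P=tool(); im=snapshot('wrist'); s=sense(); print(P[0],s['ft_force'],s['finger_gap']); c=cam('wrist',P)
g=cv2.cvtColor(im,cv2.COLOR_RGB2GRAY).astype(int)
for y in (200,225,250): print(y,g[y,256:312:2])
for y in (275,290): print(y,g[y,220:340:3])
print(proj(c,P[0]+P[1]@[0,-15,P[0][2]-87]))
```

```text
[527.5  91.7  76.5] [ 0.4  0.8 -0.2] 25.77202695592079
200 [149 150 150 150 148 149 142  76  67  77  87  91  93  92  92  90  81  97 139 142 135  90  86  87  86  89  94  97]
225 [149 147 149 147 146 146 139  74  67  79  88  92  94  92  92  90  78  81  87  89  92  95  98 100  96  95  92  92]
250 [147 146 146 145 146 145 137  74  66  79  87  93  93  92  89  86  76  90  96  95  93  92  93  93  93  95  94  95]
275 [142  68  45  44  83 205 206 206 171  37  20  84  97 143 145 125 135  64  79  92  91  91  83  87  94  94  95  94  93  28  35 132 206 207 206 137  44  45  45  47]
290 [ 54  54  53 156 206 205 206 183  42  19  20  73  92  99 128 133 107  59  80  90  92  91  84  87  95  94  96  96  89  22  16  37 151 206 205 206 178  63  61  60]
[229.8 278.8]
```

Request:
apply_moves --targets "0 0 0 0 0 1 2.6; 0 0 0 0 0 2 2.6; 0 0 0 0 0 3 2.6; 0 0 0 0 0 3.7 2.6; 0 0 0 0 0 4.3 2.6"

```text
time: 20.9
tool_pos: [527.0, 91.6, 32.6]
tcp_rot: [-180.0, 0.1, 20.3]
ft_force: [0.4, 0.4, -0.6]
finger_gap: 26.1
```

Request:
apply_moves --targets "0 0 0 0 0 0 2; 0 0 0 0 0 0 1.2; 0 0 0 0 0 0 0.4; 0 0 0 0 0 0 0.4; 0 0 0 0 0 0 0.4" --force 40

```text
time: 21.4
tool_pos: [527.9, 91.7, 34.1]
tcp_rot: [-180.0, -0.0, 20.3]
ft_force: [1.4, -0.2, -2.3]
finger_gap: 9.4
```

Gripped: the gap stopped at 9.4 mm. Pulling.

Request:
apply_moves --targets "0 0 0 -1 0 0 0.4; 0 0 0 -2.2 0 0 0.4; 0 0 0 -3.6 0 0 0.4; 0 0 0 -4.8 0 0 0.4; 0 0 0 -5.8 0 0 0.4"

```text
time: 21.9
tool_pos: [472.5, 71.8, 34.1]
tcp_rot: [-180.0, -0.0, 20.3]
ft_force: [0.1, 4.3, -2.0]
finger_gap: 9.1
```

Request:
apply_moves --targets "0 0 0 -0.3 0 0 0.4; 0 0 0 -0.6 0 0 0.4; 0 0 0 -0.8 0 0 0.4; 0 0 0 -0.9 0 0 0.4; 0 0 0 -0.9 0 0 0.4"

```text
time: 22.4
tool_pos: [465.7, 69.3, 34.1]
tcp_rot: [-179.9, -0.1, 20.3]
ft_force: [3.6, 7.2, -4.4]
finger_gap: 9.3
```

Request:
apply_moves --targets "0 0 0 -0.2 0 0 0.4; 0 0 0 -0.4 0 0 0.4; 0 0 0 -0.5 0 0 0.4; 0 0 0 -0.5 0 0 0.4; 0 0 0 -0.5 0 0 0.4"

```text
time: 22.9
tool_pos: [465.9, 69.3, 34.4]
tcp_rot: [-180.0, -0.8, 20.3]
ft_force: [32.4, 17.3, -30.6]
finger_gap: 9.6
```

The drawer is against its stop: 32 N and no further motion. I'll relax, release and rise clear.

Request:
apply_moves --targets "0 0 0 0.2 0 0 0.4; 0 0 0 0.4 0 0 0.4; 0 0 0 0.4 0 0 1.2; 0 0 0 0.4 0 0 2; 0 0 0 0.4 0 0 2.6"

```text
time: 23.4
tool_pos: [464.0, 67.8, 34.0]
tcp_rot: [180.0, 0.0, 20.3]
ft_force: [0.2, 0.4, -0.5]
finger_gap: 25.8
```

Request:
apply_moves --targets "0 0 0 0 0 0 2.6; 0 0 0 0 0 0 2.6; 0 0 0 0 0 -2 2.6; 0 0 0 0 0 -5 2.6; 0 0 0 0 0 -9 2.6"

```text
time: 23.9
tool_pos: [462.1, 67.9, 123.0]
tcp_rot: [-179.9, 0.2, 20.3]
ft_force: [0.8, 0.4, 0.0]
finger_gap: 26.0
```

Request:
apply_moves --targets "0 0 0 0 0 -3 2.6; 0 0 0 0 0 -7 2.6; 0 0 0 -1.5 0 -11 2.6; 0 0 0 -3 0 -13 2.6; 0 0 0 -3 0 -13 2.6"

```text
time: 24.4
tool_pos: [436.9, 57.3, 258.2]
tcp_rot: [179.9, -0.4, 20.2]
ft_force: [1.1, -0.7, -0.7]
finger_gap: 26.2
```

Run:
```python
from h import *
np.set_printoptions(precision=1,suppress=True,linewidth=200)
P=tool(); im=snapshot('wrist'); s=sense(); print(P[0],s['ft_force'],s['finger_gap']); c=cam('wrist',P)
ch=R.from_euler('z',20.2,degrees=True).as_matrix(); slot=np.array([657.5,134.7,115])
for d in place_of('wrist','drawer_handle')[:2]: print('handle',d['at'],d['confidence'],'out',-(ch.T@(atz(c,d['at'],82)-slot))[0]-102)
snapshot('top');T=cam('top')
for d in place_of('top','drawer_handle')[:2]: print('top',d['at'],d['confidence'],'out',-(ch.T@(atz(T,d['at'],82)-slot))[0]-102)
sc=snapshot('scene');S=cam('scene'); save('s2.png',sc)
for q in('drawer_handle','rod_grip','rod_tip'):
    print(q,[(np.round(d['at']),round(d['confidence'],2)) for d in place_of('scene',q)[:4]])
print('rod proj',proj(S,[505,-330,140]),proj(S,[505,-330,20]))
a=cv2.imread('pics/a.png').astype(int);b=cv2.imread('pics/s2.png').astype(int)
n,l,st,ce=cv2.connectedComponentsWithStats((np.abs(a-b).max(2)>45).astype('uint8'))
for i in range(1,n):
    if st[i,4]>12: print(st[i],ce[i])
```

```text
[436.9  57.3 258.2] [-0.1 -0.3 -0.5] 25.911646519466654
handle [176.6, 305.7] 0.83 out 101.60386169434395
drawer_handle [(array([203., 266.]), 0.79)]
rod_grip [(array([305., 128.]), 0.86), (array([288., 236.]), 0.78), (array([276., 182.]), 0.6), (array([262., 162.]), 0.5)]
rod_tip [(array([296., 152.]), 0.81), (array([278., 168.]), 0.59), (array([320., 218.]), 0.53)]
rod proj [275.7 182.4] [303.8 188.8]
[   0    0  110  148 7044] [43.3 59.4]
[158   0  18  12 146] [167.2   4.3]
[ 182    0   99   93 4335] [237.   34.3]
[219  16   6  20  79] [221.5  25. ]
[126  18   5  13  30] [127.9  23.4]
[168  31  24  52 310] [179.9  57.2]
[136  37   5   4  15] [138.1  38.6]
[184  40  18  63 299] [192.   66.3]
[97 44  6  8 20] [99.2 46.6]
[136  45  13  29 139] [142.3  58.5]
[86 53 10  8 24] [90.  57.2]
[ 0 55  7 20 78] [ 2.1 65.1]
[174  59  10  29  90] [178.6  75.1]
[100  74  49  24 437] [122.1  82.2]
[151  79   4   6  15] [152.3  81.4]
[146  88   8  10  52] [150.1  92.9]
[ 230   91   46   60 1513] [251.8 118.9]
[164  96  38  39 755] [184.5 119.4]
[102  99  23  33 428] [112.9 114.4]
[162 115   9  11 
[... 377 characters left out ...]
9] [282.4 250.6]
[147 247  25  52 519] [159.5 275.1]
[ 17 253  12  10  40] [ 21.7 257.5]
[130 261  11   9  69] [134.8 264.7]
[178 266  11   6  44] [182.8 268.3]
[  0 269  13  38 334] [  4.2 286.8]
[165 271   4  11  28] [166.5 276.2]
[134 274  13  24 121] [140.3 282.5]
[215 292  12  30 222] [220.6 303.9]
[117 296  26  21 284] [128.3 305.7]
[130 299  24  24 157] [139.4 312.8]
[109 309   6   4  16] [111.4 310.8]
[ 81 312  41  30 295] [102.5 327.2]
[173 317  54  84 513] [194.4 371. ]
[130 325  16   8  83] [138.3 328.7]
[127 335  19  33 260] [135.8 349. ]
[ 72 365   8   8  22] [ 75.8 368.7]
[ 12 373  34  35 154] [ 28.4 390. ]
[  6 383  24  25 311] [ 17.6 394.9]
[ 92 416   5   4  14] [ 94.2 417.9]
```

```bash
python3 -c "
from h import *
print(sense()['time'],hand_in())"
```

```text
the job is handed in; nothing more can be done
24.8 None
```

The job is done and handed in at 24.8 s. I pressed the latch with the rod, hung the rod back in the rack, then pulled the drawer fully out. `hand_in()` gives no verdict.

**What I did**
- **Latch:** the rod went down through the slot, and the wrist felt about 5 N on the tab. A picture then showed the drawer about 33 mm ajar.
- **Rod:** it is back upright in the middle of the gap, between the two gouges. I checked this by picture after letting go, and the final scene picture found it in the same place.
- **Drawer:** I pulled it until it met its stop, with 32 N and no further movement, then let go and moved the arm clear. The last picture put it about 101.6 mm out, against the 100 mm full travel.

**What failed or disagreed**
- **First grip on the handle:** it missed because the finger ends sit about 37 mm short of the stated TCP, so the fingers closed above the bar. I went deeper and it held. For the same reason I had carried the rod by its narrow top, leaning about 2.5°, and I corrected for the lean.
- **Look-alikes:** the red and orange ones looked upright in the first picture but were lying or leaning by the wrist picture at 2.1 s. My fingers had stayed at about 200 mm or higher until then, so I believe they tipped over on their own.
- **Final checks:** the top camera did not find the handle at the end, so the final 101.6 mm figure rests on the wrist camera alone. Comparing the first and last scene pictures showed many differences. I put these down to the arm, its shadow, the drawer and the look-alikes, but did not trace each one.

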